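# Set out the colour-coded sample vials for the analyser

### The arm

A 7-joint arm with a two-finger parallel gripper is mounted at the origin on a cart in front of the work surface, level with it; the furniture and walls round the work are solid. World frame = base frame: x ahead of the robot, y to its left, z up, the work surface at z = 0. Lengths are in mm, angles in rad, forces in N, time in s.
With the tool pointing down it reaches from about 400 to 875 mm from the base axis. Payload 4.4 kg.
Tool frame: the origin (TCP) lies at the very end of the fingers, on their centre line; the grasp point (between the pads) lies 19 mm behind it; z points along the fingers, y is the line along which they close (so a half turn about z gives the same grasp; the last joint's range is limited). The gripper opens to 85 mm and grips with 20 to 120 N. Pads are 22 mm wide; open, the fingers measure 114 mm over their backs; the gripper's body (76 mm by 85 mm) begins 54 mm behind the grasp point. The pads swing forward as they close: fully open they stand 13 mm farther back than shut.
Start: joints at [1.245, 0.628, 0.038, 1.517, -0.027, 0.996, -0.02], TCP at [167.004, -628.194, 231.313] pointing down, gripper open.
Joint ranges: [-3.06, 3.06], [-0.37, 2.12], [-1.25, 1.32], [0.18, 2.47], [-1.1, 4.24], [0.23, 1.98], [-2.94, 2.94]. Speed limits (rad/s): [2.57, 2.57, 3.14, 3.14, 3.14, 3.14, 3.14].

### API

Orientations are given as [roll, pitch, yaw] about the fixed x, y, z axes, in that order (R = Rz(yaw) Ry(pitch) Rx(roll)).
In Python, from cell import read_state, get_image, camera_info, finish_job gives the robot as it stands.
- The arm moves only by the tool play_rows, never from a script. Its argument "deltas" is one flat list of numbers, 7 for each row, row after row: the shift along the tool's x, y, z in mm, then the turn, a rotation vector about the tool's x, y, z in rad, then the opening, from 0 (shut) to 1 (fully open). In form: [dx, dy, dz, ax, ay, az, grip, dx, dy, dz, ax, ay, az, grip, ...]. A call has 1 to 10 rows; each row is the pose to reach, as a shift and turn from the pose commanded when the call began, along the tool's axes at that moment; what a row does not reach only later rows make up. A row lasts 1/8 s, in which the tool goes at most 62.5 mm and 10.7 degrees, less where a joint would pass 70% of its speed; a pose out of reach is approached as far as the arm can. A call with a gripper value outside its range is refused whole. The fingers move at their own pace and stop on an object; the grip force is fixed at half the most. Time passes only in rows, so rows that repeat a pose let the fingers close. It gives the time, the measured TCP pose, the force, the opening and the grip force at its end, in the units of the state.
- read_state(): the state, without advancing time (a new reading comes with each control period).
- get_image(name): name is "scene" or "side" or "wrist"; returns the picture (384x512x3 uint8, red, green, blue); there is no depth.
- camera_info(name): a dict with "fx", "fy", "cx", "cy" (pixels), "T" (4x4, takes a point from camera to world coordinates). Camera axes: x right, y down, z forward; pixel columns grow to the right and rows downward; lengths in mm; the calibration is good to about 2 mm. A picture is of the moment at which its call begins: read the wrist's pose just before it. camera_info takes no time and is no camera call; for the wrist camera it gives the pose at the moment of the call.
- finish_job(): hands the job in; it is judged then, once.
The state is a dict: "clock": time; "qpos": joint angles; "qd": joint speeds; "tau": joint torques, N m; "eef_pos": TCP position; "tool_rot": TCP orientation; "force": force on the tool from outside, world axes, zero at the start; "torque": the same for the moment, N m; "width": finger opening in mm; "gripper_force": force on a finger pad.
Only numpy, scipy, OpenCV 4.12 (cv2) and the standard library are available. Lean on these libraries where they do the work, as an engineer would, in place of code of your own. Each camera call takes 0.05 s, during which the arm holds its last target. There are 200 camera calls.

### The job

Get the samples ready for the analyser: put each vial with a red, blue, green or black cap upright into the recess of the stand whose ring has the colour of its cap, the red one (the reference standard) first and the other three after it in any order. Set each vial down gently without dropping it, keep all the vials upright, and leave the two white-capped vials standing where they are.

Things in the scene. Friction and masses are not known exactly. Their poses are not given: they have to be found in the camera images.
- red_vial: Clear glass sample vial with a red screw cap, standing upright on the mat: 33 mm diameter, 65 mm tall with its cap; cap about 29 mm diameter, occupying the top 14 mm, straight glass below it. Loose, about 0.03 kg. Origin: centre of its underside; z axis up along the vial. Round, so it may be gripped across the body from any side. The largest vial: the reference standard.
- blue_vial: Clear glass sample vial with a blue screw cap, standing upright on the mat: 27 mm diameter, 57 mm tall with its cap; cap about 24 mm diameter, occupying the top 14 mm, straight glass below it. Loose, about 0.03 kg. Origin: centre of its underside; z axis up along the vial. Round, so it may be gripped across the body from any side.
- green_vial: Clear glass sample vial with a green screw cap, standing upright on the mat: 27 mm diameter, 57 mm tall with its cap; cap about 24 mm diameter, occupying the top 14 mm, straight glass below it. Loose, about 0.03 kg. Origin: centre of its underside; z axis up along the vial. Round, so it may be gripped across the body from any side.
- black_vial: Clear glass sample vial with a black screw cap, standing upright on the mat: 27 mm diameter, 57 mm tall with its cap; cap about 24 mm diameter, occupying the top 14 mm, straight glass below it. Loose, about 0.03 kg. Origin: centre of its underside; z axis up along the vial. Round, so it may be gripped across the body from any side.
- white_vial_1: Clear glass sample vial with a white screw cap, standing upright on the mat: 27 mm diameter, 57 mm tall with its cap; cap about 24 mm diameter, occupying the top 14 mm, straight glass below it. Loose, about 0.03 kg. Origin: centre of its underside; z axis up along the vial. Round, so it may be gripped across the body from any side. A bystander with near-white contents: stays where it is.
- white_vial_2: Clear glass sample vial with a white screw cap, standing upright on the mat: 27 mm diameter, 57 mm tall with its cap; cap about 24 mm diameter, occupying the top 14 mm, straight glass below it. Loose, about 0.03 kg. Origin: centre of its underside; z axis up along the vial. Round, so it may be gripped across the body from any side. A bystander with brownish contents: stays where it is.
- red_stand: Low round vial stand with a red ring on a white flange of 80 mm diameter, fixed to the mat. The ring is 66 mm across, its top 12 mm above the stand's underside; inside it is an open flat-bottomed recess of 52 mm diameter whose floor is 4 mm above the underside (ring 8 mm deep inside). Origin: centre of its underside, on top of the 3 mm thick mat (z = 0.003); z axis up, concentric with the recess.
- blue_stand: Low round vial stand with a blue ring on a white flange of 80 mm diameter, fixed to the mat. The ring is 66 mm across, its top 12 mm above the stand's underside; inside it is an open flat-bottomed recess of 52 mm diameter whose floor is 4 mm above the underside (ring 8 mm deep inside). Origin: centre of its underside, on top of the 3 mm thick mat (z = 0.003); z axis up, concentric with the recess.
- green_stand: Low round vial stand with a green ring on a white flange of 80 mm diameter, fixed to the mat. The ring is 66 mm across, its top 12 mm above the stand's underside; inside it is an open flat-bottomed recess of 52 mm diameter whose floor is 4 mm above the underside (ring 8 mm deep inside). Origin: centre of its underside, on top of the 3 mm thick mat (z = 0.003); z axis up, concentric with the recess.
- black_stand: Low round vial stand with a black ring on a white flange of 80 mm diameter, fixed to the mat. The ring is 66 mm across, its top 12 mm above the stand's underside; inside it is an open flat-bottomed recess of 52 mm diameter whose floor is 4 mm above the underside (ring 8 mm deep inside). Origin: centre of its underside, on top of the 3 mm thick mat (z = 0.003); z axis up, concentric with the recess.
Mind the look-alikes: they are no part of the job. What is shaped like the red_vial but yellow is not meant.

How it is judged (in metres and radians):
On the way:
1. the red-capped vial stands in the red-ringed stand, released (horizontal distance between red_vial and red_stand below 0.015 m and z of red_vial in the frame of red_stand between 0 and 0.007 m and angle between red_vial's own z axis and vertical below 0.1 rad and contact force between the fingers and red_vial below 0.1 N), for 0.2 s.
At the end, for the whole second after the job is handed in: Each of the red-, blue-, green- and black-capped vials stands on the floor of the recess of the stand of its colour, within 15 mm of its centre, upright within 0.1 rad; both white-capped vials stand upright within 15 mm of where they started; everything is released and at rest (horizontal distance between red_vial and red_stand below 0.015 m and z of red_vial in the frame of red_stand between 0 and 0.007 m and angle between each of red_vial, blue_vial, green_vial, black_vial, white_vial_1, white_vial_2's own z axis and vertical below 0.1 rad and horizontal distance between blue_vial and blue_stand below 0.015 m and z of blue_vial in the frame of blue_stand between 0 and 0.007 m and horizontal distance between green_vial and green_stand below 0.015 m and z of green_vial in the frame of green_stand between 0 and 0.007 m and horizontal distance between black_vial and black_stand below 0.015 m and z of black_vial in the frame of black_stand between 0 and 0.007 m and linear speed of each of red_vial, blue_vial, green_vial, black_vial, white_vial_1, white_vial_2 below 0.02 m/s and distance of each of white_vial_1, white_vial_2 from where it was at the start of the episode below 0.015 m); the robot touches nothing.
It fails at once if the blue, green or black vial is put in its stand while the red vial is not in its own (not (horizontal distance between red_vial and red_stand below 0.015 m and z of red_vial in the frame of red_stand between 0 and 0.007 m and angle between red_vial's own z axis and vertical below 0.1 rad) and ((horizontal distance between blue_vial and blue_stand below 0.015 m and z of blue_vial in the frame of blue_stand between 0 and 0.007 m and angle between blue_vial's own z axis and vertical below 0.1 rad) or (horizontal distance between green_vial and green_stand below 0.015 m and z of green_vial in the frame of green_stand between 0 and 0.007 m and angle between green_vial's own z axis and vertical below 0.1 rad) or (horizontal distance between black_vial and black_stand below 0.015 m and z of black_vial in the frame of black_stand between 0 and 0.007 m and angle between black_vial's own z axis and vertical below 0.1 rad))).
It fails at once if a white-capped vial is shifted by more than 15 mm (distance of any of white_vial_1, white_vial_2 from where it was at the start of the episode above 0.015 m).
It fails at once if a vial is tipped by more than 0.6 rad (angle between any of red_vial, blue_vial, green_vial, black_vial, white_vial_1, white_vial_2's own z axis and vertical above 0.6 rad).
It fails at once if a vial is dropped or thrown (moves faster than 0.7 m/s with nothing holding it) ((linear speed of red_vial above 0.7 m/s and contact force between the fingers and red_vial below 0.05 N) or (linear speed of blue_vial above 0.7 m/s and contact force between the fingers and blue_vial below 0.05 N) or (linear speed of green_vial above 0.7 m/s and contact force between the fingers and green_vial below 0.05 N) or (linear speed of black_vial above 0.7 m/s and contact force between the fingers and black_vial below 0.05 N) or (linear speed of white_vial_1 above 0.7 m/s and contact force between the fingers and white_vial_1 below 0.05 N) or (linear speed of white_vial_2 above 0.7 m/s and contact force between the fingers and white_vial_2 below 0.05 N)).
It also fails if it takes over 88 s, if anything falls off the work surface, if the arm or the gripper's body presses on something with over 40 N, if the wrist force passes 120 N, or if a joint passes its speed limit or range.

## Working session

There is one attempt and no reset: what is moved stays moved. The work goes in short steps, Python scripts to look and compute and a tool call to move; the robot and the scene stay as the last step left them, time stands still between calls to the robot, and variables do not carry over. Pictures are saved under pics/ and viewed, at most 14 in all, crops included, and the job is handed in when it is done.

Besides the shell and the picture viewer there is one more tool, called after "Request:" in YAML: its name, and indented under it one key for each argument. play_rows: Moves the arm, as the interface text tells. Its arguments: {"type":"object","properties":{"deltas":{"type":"array"}},"required":["deltas"]}

```bash
mkdir -p pics; ls
python3 - <<'E'
from cell import *
import cv2
s=read_state();print(s)
for n in("scene","side","wrist"):
    im=get_image(n);cv2.imwrite(f"pics/{n}0.png",im[:,:,::-1]);c=camera_info(n);print(n,c)
E
```

```text
pics
{'clock': 0.0, 'qpos': array([ 1.24518351,  0.62938815,  0.03843712,  1.51834185, -0.02701882,
        0.99623788, -0.0199611 ]), 'qd': array([ 0.00208255, -0.00115595,  0.00084088, -0.00139268, -0.00014828,
        0.00036474,  0.00204486]), 'tau': array([ 5.05812768e-04, -5.63410807e+01,  1.22610256e+00, -1.93440092e+01,
        1.09493229e-02,  1.05932675e-02,  2.77607262e-05]), 'eef_pos': array([ 166.8689294 , -627.60064643,  230.37008682]), 'tool_rot': array([-3.13973516e+00,  7.11332858e-06,  2.59845979e-01]), 'force': array([ 0.32288912, -0.65431153, -0.35689326]), 'torque': array([-0.08075677,  0.0346623 , -0.0148166 ]), 'gripper_force': 0.0, 'width': 85.71944993037337}
scene {'fx': 376.84874162040404, 'fy': 376.84874162040404, 'cx': 260.2200173100128, 'cy': 196.25622811116583, 'T': array([[-5.31664414e-01, -6.54196259e-01,  5.37922118e-01,
        -1.16910962e+02],
       [-8.46931904e-01,  4.05950317e-01, -3.43381262e-01,
         4.37580373e+02],
       [ 6.26908267e-03, -6.38147001e-01, -7.69889021e-01,
         8.63050988e+02],
       [ 0.00000000e+00,  0.00000000e+
[... 260 characters left out ...]
595747e-02, -5.55904519e-01,  8.29123999e-01,
        -6.38970148e+02],
       [-1.29321284e-02, -8.30090656e-01, -5.57478487e-01,
         5.27559120e+02],
       [ 0.00000000e+00,  0.00000000e+00,  0.00000000e+00,
         1.00000000e+00]])}
wrist {'fx': 314.25959158173924, 'fy': 314.25959158173924, 'cx': 251.78053662237863, 'cy': 186.0806313873421, 'T': array([[ 2.57692942e-01, -9.12536008e-01, -3.17604127e-01,
         2.49335342e+02],
       [-9.66225974e-01, -2.43818706e-01, -8.34254445e-02,
        -6.05182420e+02],
       [-1.30910523e-03,  3.28375505e-01, -9.44546353e-01,
         3.72623725e+02],
       [ 0.00000000e+00,  0.00000000e+00,  0.00000000e+00,
         1.00000000e+00]])}
```

View pics/scene0.png

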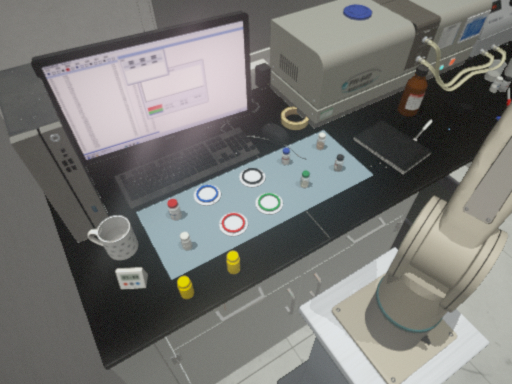

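View pics/side0.png

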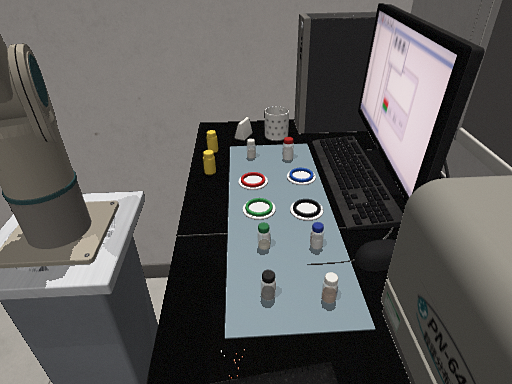

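The scene view shows the caps at red (173,204), blue (286,150), green (305,174), black (339,156) and white (185,238) and (322,134). The rings are at red (233,223), blue (207,194), green (269,203) and black (252,177). The yellow look-alikes at (186,283) and (233,258) stand off the mat; the red-capped clear vial at (173,204) is the one meant.

```bash
cat > h.py <<'E'
import numpy as np,cv2
from cell import *
def ray(c,u,v,z):
    d=c['T'][:3,:3]@np.array([(u-c['cx'])/c['fx'],(v-c['cy'])/c['fy'],1]);o=c['T'][:3,3]
    return (o+d*(z-o[2])/d[2])[:2]
def mask(im,k):
    h,s,v=[x.astype(int) for x in cv2.split(cv2.cvtColor(im,cv2.COLOR_RGB2HSV))]
    if k=='red': return ((h<8)|(h>172))&(s>130)&(v>70)
    if k=='blue':return (h>108)&(h<130)&(s>130)&(v>60)
    if k=='green':return (h>50)&(h<90)&(s>120)&(v>40)
    if k=='black':return v<75
    return (s<25)&(v>190)
def blob(im,k,u,v,w=11):
    x0,y0=u-w,v-w
    m=mask(im[y0:v+w+1,x0:u+w+1],k).astype(np.uint8)
    n,l,st,ce=cv2.connectedComponentsWithStats(m)
    if n<2:return None
    i=1+np.argmax(st[1:,4]);
    return x0+st[i,0]+(st[i,2]-1)/2,y0+st[i,1]+(st[i,3]-1)/2,ce[i]+[x0,y0],st[i,4]
E
python3 - <<'E'
from h import *
P={'scene':dict(cap=dict(red=(173,204),blue=(286,150),green=(305,174),black=(340,156),w1=(185,237),w2=(322,133)),ring=dict(red=(233,223),blue=(207,194),green=(269,203),black=(252,177))),
'side':dict(cap=dict(red=(288,142),blue=(318,228),green=(264,228),black=(268,276),w1=(251,142),w2=(331,278)),ring=dict(red=(253,180),blue=(301,175),green=(259,208),black=(306,209)))}
for n in P:
    im=cv2.imread(f'pics/{n}0.png')[:,:,::-1].copy();c=camera_info(n)
    for t in P[n]:
        for k,(u,v) in P[n][t].items():
            b=blob(im,k if k[0]!='w' else 'white',u,v,8 if t=='cap' else 19)
            if b is None: print(n,t,k,None);continue
            z={'cap':61 if k=='red' else 53,'ring':14}[t]
            p=b[2] if t=='cap' else b[:2]
            print(n,t,k,np.round(p,1),b[3],np.round(ray(c,*p,z),1))
    cv2.imwrite(f'pics/{n}crop.png',cv2.resize((im[115:310,130:360] if n=='scene' else im[120:320,190:370])[:,:,::-1],None,fx=3,fy=3,interpolation=cv2.INTER_CUBIC)[:600])
E
```

```text
scene cap red [172.  202.7] 54 [550.8 295.8]
scene cap blue [285.8 150.5] 18 [563.6 -89.3]
scene cap green [305.2 173.1] 23 [454.3 -83.4]
scene cap black [339.5 158.5] 8 [ 448.3 -208.8]
scene cap w1 [183.8 234.7] 58 [443.9 311.5]
scene cap w2 [321.9 134.2] 28 [ 564.9 -232.3]
scene ring red [232.5 222.5] 61 [436.9 174.1]
scene ring blue [197.5 193.5] 7 [582.5 210. ]
scene ring green [263.5 196. ] 9 [472.1  50.2]
scene ring black [244.  162.5] 75 [620.7  28.8]
side cap red [288.  139.9] 58 [551.5 298.6]
side cap blue [317.4 226.7] 81 [564.6 -85.2]
side cap green [263.2 227.6] 89 [453.8 -79.8]
side cap black [268.  276.2] 144 [ 453.6 -210.2]
side cap w1 [250.4 139.9] 17 [441.9 324.3]
side cap w2 [331.3 276.6] 95 [ 562.9 -218.9]
side ring red [252.5 179. ] 138 [441.  168.3]
side ring blue [301.  174.5] 125 [573.8 180.5]
side ring green [258.5 206.5] 176 [450.3  44.5]
side ring black [306.5 207.5] 207 [564.   31.8]
```

View pics/scenecrop.png

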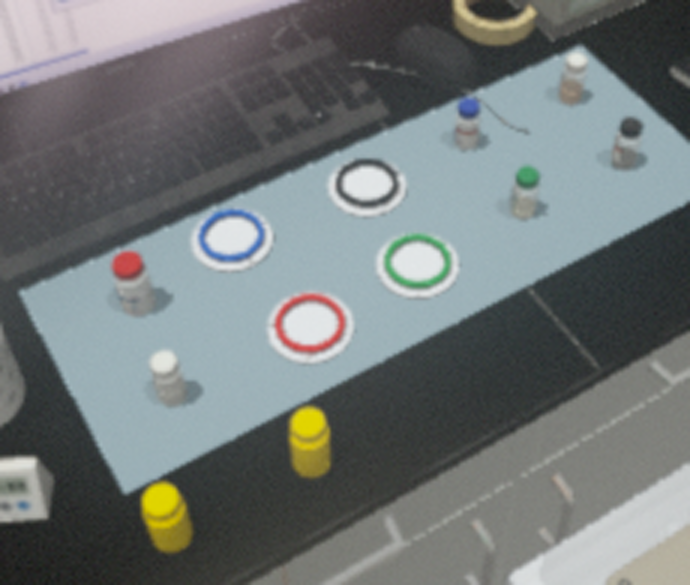

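The crop confirms it: the red-capped clear vial is at scene (173,204), on the mat, and the yellow ones are different objects. I'll check monitor clearance and then move to wrist-view poses.

```bash
cat >> h.py <<'E'
from scipy.spatial.transform import Rotation as Ro
def to(x,y,z,yaw=None,cur=None):
    s=read_state();p=s['eef_pos'] if cur is None else np.array(cur);R=Ro.from_euler('xyz',s['tool_rot'])
    G=Ro.from_euler('xyz',[np.pi,0,s['tool_rot'][2] if yaw is None else yaw])
    return np.round(np.r_[R.inv().apply(np.array([x,y,z])-p),(R.inv()*G).as_rotvec()*1],3).tolist()
def tri(a,b):
    A=[];B=[]
    for n,(u,v) in (('scene',a),('side',b)):
        c=camera_info(n);d=c['T'][:3,:3]@np.array([(u-c['cx'])/c['fx'],(v-c['cy'])/c['fy'],1]);d/=np.linalg.norm(d);M=np.eye(3)-np.outer(d,d);A.append(M);B.append(M@c['T'][:3,3])
    return np.linalg.solve(sum(A),sum(B))
E
python3 - <<'E'
from h import *
print(tri((32,62),(380,5)),tri((80,158),(362,108)),tri((252,100),(418,222)),tri((248,17),(474,50)))
print(to(450,-300,260,0.26));print(to(500,-60,260,.26))
print(to(490,120,280,.26))
E
```

```text
[822.31473016 459.07145279 391.84007593] [817.01246876 459.61925713  89.13336339] [ 772.91033353 -105.3089892    85.31175668] [777.63255943 -86.85523005 388.20415276]
[357.814, -244.039, -29.067, -0.001, 0.0, -0.0]
[467.788, -463.141, -28.749, -0.001, 0.0, -0.0]
[504.362, -639.699, -48.49, -0.001, 0.0, -0.0]
```

Request:
play_rows:
  deltas: [60, -40, -5, 0, 0, 0, 1, 120, -80, -10, 0, 0, 0, 1, 180, -120, -15, 0, 0, 0, 1, 240, -160, -20, 0, 0, 0, 1, 300, -200, -25, 0, 0, 0, 1, 358, -244, -29, 0, 0, 0, 1, 390, -295, -29, 0, 0, 0, 1, 420, -345, -29, 0, 0, 0, 1, 440, -395, -29, 0, 0, 0, 1, 440, -395, -29, 0, 0, 0, 1]

```text
clock: 1.4
eef_pos: [491.3, -129.8, 260.2]
tool_rot: [-3.14, -0.0, 0.263]
force: [0.2, -0.3, -0.7]
width: 85.1
gripper_force: 0.0
```

Run:
```python
from h import *
print(read_state()['qpos'].round(2))
c=camera_info('wrist');np.save('c1.npy',c,allow_pickle=True);im=get_image('wrist');cv2.imwrite('pics/w1.png',im[:,:,::-1])
print(to(490,150,260,.26))
```

```text
[ 0.22  0.39 -0.02  1.87  0.01  0.88 -1.11]
[70.348, -264.907, 1.667, -0.005, -0.002, 0.009]
```

View pics/w1.png

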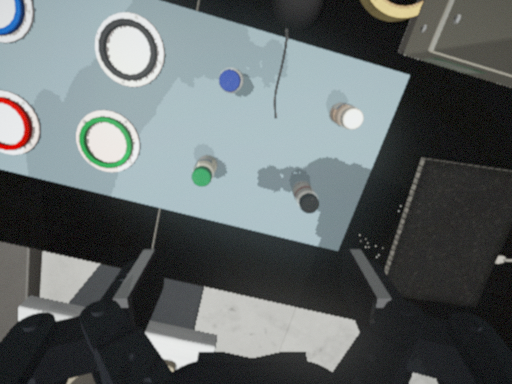

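The wrist view shows the blue cap at (231,81), green (202,176), black (309,203), white 2 (351,118), and the black ring (130,49) and green ring (108,141). Next I go over the left half.

Request:
play_rows:
  deltas: [15, -55, 0, 0, 0, 0, 1, 30, -110, 0, 0, 0, 0, 1, 45, -165, 0, 0, 0, 0, 1, 60, -220, 0, 0, 0, 0, 1, 70, -265, 0, 0, 0, 0, 1, 70, -265, 0, 0, 0, 0, 1, 70, -265, 0, 0, 0, 0, 1]

```text
clock: 2.33
eef_pos: [490.3, 139.7, 260.1]
tool_rot: [3.141, 0.001, 0.259]
force: [0.2, -0.6, -0.1]
width: 85.5
gripper_force: 0.0
```

Run:
```python
from h import *
c=camera_info('wrist');np.save('c2.npy',c,allow_pickle=True);im=get_image('wrist');cv2.imwrite('pics/w2.png',im[:,:,::-1])
print(read_state()['eef_pos'])
```

```text
[490.43911505 139.06715133 260.1599841 ]
```

View pics/w2.png

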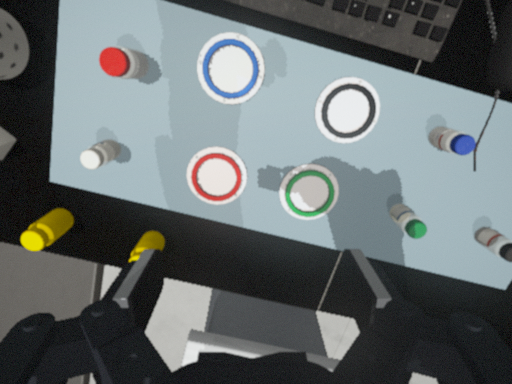

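This view shows the red cap at (115,62), white 1 at (92,158), the red ring (217,176), blue ring (231,68), green ring (309,192) and black ring (348,110).

Run:
```python
from h import *
def ring(im,k,u,v,w=36):
    m=mask(im[v-w:v+w+1,u-w:u+w+1],k).astype(np.uint8)
    ct=cv2.findContours(m,cv2.RETR_EXTERNAL,cv2.CHAIN_APPROX_NONE)[0]
    e=cv2.fitEllipse(cv2.convexHull(max([q for q in ct if len(q)>4],key=lambda q:cv2.boundingRect(q)[2])))
    return np.array(e[0])+[u-w,v-w],e[1]
for i,caps,rings in ((1,dict(blue=(231,81),green=(202,176),black=(309,203),white=(352,118)),dict(black=(130,49),green=(108,141))),
  (2,dict(red=(115,62),blue=(463,145),green=(416,229),white=(91,159)),dict(red=(217,176),blue=(231,68),green=(309,192),black=(348,110)))):
    im=cv2.imread(f'pics/w{i}.png')[:,:,::-1].copy();c=np.load(f'c{i}.npy',allow_pickle=True).item()
    for k,(u,v) in caps.items():
        b=blob(im,k,u,v,17);p=b[2];print(i,'cap',k,p.round(1),b[3],ray(c,*p,65 if k=='red' else 57).round(1))
    for k,(u,v) in rings.items():
        p,ax=ring(im,k,u,v);print(i,'ring',k,p.round(1),np.round(ax,1),ray(c,*p,14).round(1))
```

```text
1 cap blue [229.3  80.2] 294 [564.3 -84.9]
1 cap green [201.1 176.2] 246 [454.1 -78.6]
1 cap black [308.6 202.5] 179 [ 455.4 -208.2]
1 cap white [353.2 118.5] 380 [ 561.1 -223.6]
1 ring black [120.7  44.6] [35.6 41.7] [568.1  45.6]
1 ring green [105.4 141.9] [46.2 53.8] [451.9  49.7]
2 cap red [113.3  61.4] 619 [551.1 299.4]
2 cap blue [462.6 144.1] 359 [564.7 -82.6]
2 cap green [416.9 229. ] 220 [454.8 -77.9]
2 cap white [ 88.9 159.4] 319 [440.2 317.1]
2 ring red [216.1 176.7] [45.9 48.4] [442.8 175.4]Traceback (most recent call last):
  File "<stdin>", line 13, in <module>
  File "<stdin>", line 5, in ring
ValueError: max() iterable argument is empty
```

Run:
```python
from h import *
for i,rings in ((1,dict(black=(130,49),green=(108,141))),(2,dict(red=(217,176),blue=(231,68.5),green=(309,192),black=(348,110)))):
    c=np.load(f'c{i}.npy',allow_pickle=True).item()
    for k,p in rings.items(): print(i,k,ray(c,*p,12).round(1))
print(to(551,299,260,0),to(551,299,110,.0))
```

```text
1 black [566.3  35.5]
1 green [453.3  47.5]
2 red [443.3 174.4]
2 blue [575.2 187.8]
2 green [452.9  51.9]
2 black [565.9  39.6]
[99.352, -139.195, -0.042, 0.001, 0.0, 0.258] [99.446, -139.347, 149.957, 0.001, 0.0, 0.258]
```

Request:
play_rows:
  deltas: [25, -35, 30, 0, 0, 0.07, 1, 50, -70, 60, 0, 0, 0.13, 1, 75, -105, 95, 0, 0, 0.2, 1, 99, -138, 130, 0, 0, 0.258, 1, 99, -138, 130, 0, 0, 0.258, 1, 99, -138, 130, 0, 0, 0.258, 1, 99, -138, 130, 0, 0, 0.258, 1]

```text
clock: 3.25
eef_pos: [551.7, 297.3, 131.8]
tool_rot: [3.141, -0.002, -0.001]
force: [0.3, -0.4, 0.1]
width: 85.3
gripper_force: 0.0
```

Run:
```python
from h import *
s=read_state();print(s['eef_pos'],s['tool_rot'])
c=camera_info('wrist');im=get_image('wrist');cv2.imwrite('pics/w3.png',im[:,:,::-1])
m=mask(im,'red').astype(np.uint8);n,l,st,ce=cv2.connectedComponentsWithStats(m)
for i in range(1,n):
    if st[i,4]>60: print(st[i],ce[i],ray(c,*ce[i],66))
```

```text
[551.68789019 297.34323344 131.76044364] [ 3.14139627e+00 -1.88630498e-03 -8.73085554e-04]
[233 185  35  36 993] [249.6958711  202.42195368] [552.5223723  299.66074582]
[368 257  41  43 401] [394.80299252 272.33416459] [494.23976645 187.54965967]
```

View pics/w3.png

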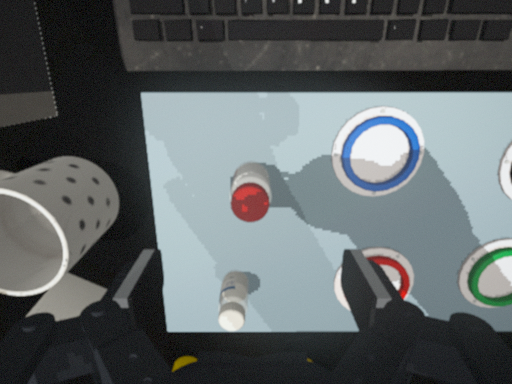

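The red cap is at (250,202), centred between the fingers, so I descend and grip.

Request:
play_rows:
  deltas: [1, -1, 30, 0, 0, 0, 1, 1, -1, 60, 0, 0, 0, 1, 1, -1, 85, 0, 0, 0, 1, 1, -1, 105, 0, 0, 0, 1, 1, -1, 116, 0, 0, 0, 1, 1, -1, 116, 0, 0, 0, 1, 1, -1, 116, 0, 0, 0, 0, 1, -1, 116, 0, 0, 0, 0, 1, -1, 116, 0, 0, 0, 0, 1, -1, 116, 0, 0, 0, 0]

```text
clock: 4.55
eef_pos: [552.0, 300.7, 15.1]
tool_rot: [-3.141, -0.001, 0.002]
force: [-0.7, 0.5, 5.3]
width: 31.5
gripper_force: 59.2
```

Request:
play_rows:
  deltas: [0, 0, 0, 0, 0, 0, 0, 0, 0, 0, 0, 0, 0, 0, 0, 0, 0, 0, 0, 0, 0]

```text
clock: 4.92
eef_pos: [552.0, 300.7, 15.1]
tool_rot: [-3.141, -0.001, 0.002]
force: [-0.9, -0.5, 5.9]
width: 31.3
gripper_force: 59.3
```

Request:
play_rows:
  deltas: [0, 0, -15, 0, 0, 0, 0, 0, 0, -45, 0, 0, 0, 0, 0, 0, -85, 0, 0, 0, 0, -15, 25, -110, 0, 0, 0, 0, -45, 55, -115, 0, 0, 0, 0, -75, 90, -115, 0, 0, 0, 0, -100, 120, -105, 0, 0, 0, 0, -110, 129, -95, 0, 0, 0, 0, -110, 129, -95, 0, 0, 0, 0, -110, 129, -95, 0, 0, 0, 0]

```text
clock: 6.18
eef_pos: [443.1, 172.3, 110.0]
tool_rot: [-3.14, -0.002, 0.002]
force: [-0.6, 0.3, 0.4]
width: 31.4
gripper_force: 59.4
```

Run:
```python
from h import *
s=read_state();print(s['eef_pos'],s['tool_rot'],s['width'])
c=camera_info('wrist');np.save('c4.npy',c,allow_pickle=True);im=get_image('wrist');cv2.imwrite('pics/w4.png',im[:,:,::-1])
```

```text
[443.08604109 172.30322811 109.97059979] [-3.14039890e+00 -2.04795085e-03  2.27839680e-03] 31.442637533376875
```

View pics/w4.png

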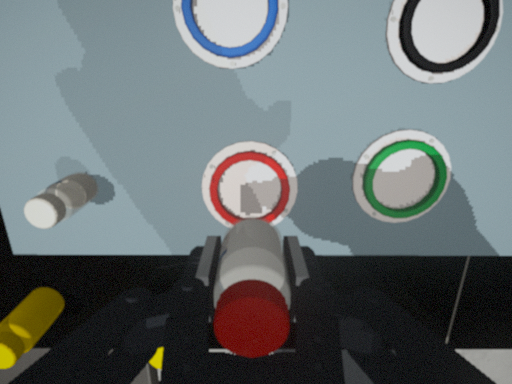

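The red vial is held upright, and the red ring is centred near (250,188), with blue (231,15) and green (403,177) beside it.

Run:
```python
from h import *
c=np.load('c4.npy',allow_pickle=True).item()
for k,p in dict(red=(250,188),flange_red=(250,187),green=(404,178),blue=(231,15),black=(448,25)).items(): print(k,ray(c,*p,14 if 'fl' not in k else 7).round(1))
```

```text
red [444.2 174.7]
flange_red [442.6 174.7]
green [453.   52.4]
blue [567.9 187.7]
black [562.3  40.1]
```

Request:
play_rows:
  deltas: [0, -2, 25, 0, 0, 0, 0, 0, -2, 50, 0, 0, 0, 0, 0, -2, 70, 0, 0, 0, 0, 0, -2, 82, 0, 0, 0, 0, 0, -2, 87, 0, 0, 0, 0, 0, -2, 90, 0, 0, 0, 0, 0, -2, 90.5, 0, 0, 0, 0, 0, -2, 90.5, 0, 0, 0, 0]

```text
clock: 7.22
eef_pos: [442.1, 173.3, 19.2]
tool_rot: [-3.141, -0.001, 0.002]
force: [0.2, -0.3, -0.2]
width: 31.5
gripper_force: 59.4
```

Request:
play_rows:
  deltas: [0, 0, 0.6, 0, 0, 0, 0, 0, 0, 0.6, 0, 0, 0, 0]

```text
clock: 7.48
eef_pos: [442.2, 173.4, 19.0]
tool_rot: [-3.141, -0.001, 0.002]
force: [-1.1, 0.1, 6.5]
width: 31.2
gripper_force: 60.3
```

Contact (6.5 N), so I release and go up, moving off towards the blue vial.

Request:
play_rows:
  deltas: [0, 0, 0, 0, 0, 0, 0.3, 0, 0, 0, 0, 0, 0, 0.6, 0, 0, 0, 0, 0, 0, 1, 0, 0, 0, 0, 0, 0, 1, 0, 0, 0, 0, 0, 0, 1, 0, 0, -15, 0, 0, 0, 1, 0, 0, -45, 0, 0, 0, 1, 0, 0, -95, 0, 0, 0, 1, 0, 0, -140, 0, 0, 0, 1, 0, 0, -140, 0, 0, 0, 1]

```text
clock: 8.72
eef_pos: [444.1, 174.2, 162.2]
tool_rot: [-3.138, -0.008, 0.001]
force: [0.4, 0.2, 0.0]
width: 85.3
gripper_force: 0.0
```

Run:
```python
from h import *
s=read_state();print(s['eef_pos'],s['tool_rot'],s['width'])
c=camera_info('wrist');np.save('c5.npy',c,allow_pickle=True);im=get_image('wrist');cv2.imwrite('pics/w5.png',im[:,:,::-1])
print(to(564,-84,130,0))
```

```text
[444.05937775 174.18916732 162.19928124] [-3.13838099e+00 -7.56414865e-03  1.49875306e-03] 85.34396995267414
[120.666, 257.821, 30.494, -0.002, -0.004, 0.002]
```

View pics/w5.png

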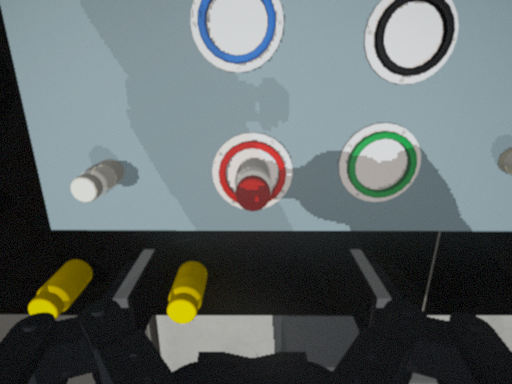

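The red vial stands upright and centred in the red ring (252,171). Next is the blue vial.

Request:
play_rows:
  deltas: [25, 50, 5, 0, 0, 0, 1, 50, 105, 10, 0, 0, 0, 1, 75, 160, 15, 0, 0, 0, 1, 100, 210, 20, 0, 0, 0, 1, 120, 258, 30, 0, 0, 0, 1, 120, 258, 30, 0, 0, 0, 1, 120, 258, 30, 0, 0, 0, 1, 120, 258, 30, 0, 0, 0, 1]

```text
clock: 9.78
eef_pos: [561.7, -82.6, 128.0]
tool_rot: [-3.141, 0.001, 0.004]
force: [0.5, 1.1, -0.4]
width: 85.3
gripper_force: 0.0
```

Run:
```python
from h import *
c=np.load('c5.npy',allow_pickle=True).item();im=cv2.imread('pics/w5.png')[:,:,::-1].copy()
b=blob(im,'red',254,194,18);print('redcap',b[2],ray(c,*b[2],69))
for k,p in dict(red=(252,171),green=(381,162),blue=(237,25),black=(412,36)).items(): print(k,ray(c,*p,12).round(1))
s=read_state();print(s['eef_pos'],s['tool_rot'])
c=camera_info('wrist');im=get_image('wrist');cv2.imwrite('pics/w6.png',im[:,:,::-1])
for k in('blue','green'):
  n,l,st,ce=cv2.connectedComponentsWithStats(mask(im,k).astype(np.uint8))
  for i in range(1,n):
    if st[i,4]>150: print(k,st[i],ce[i].round(1),ray(c,*ce[i],58).round(1))
```

```text
redcap [252.60606061 193.21212121] [442.21067607 174.67582789]
red [444.3 175.3]
green [453.7  51.8]
blue [571.5 188.2]
black [563.4  40.3]
[561.68100048 -82.61206909 127.99877367] [-3.14060468e+00  1.01557642e-03  4.29777930e-03]
blue [242 183  29  28 535] [256.4 195.3] [566.1 -85. ]
green [ 84 259  45  45 507] [ 99.3 275.9] [497.  39.]
green [235 304  25  27 520] [247.1 317.6] [456.7 -78.3]
```

Request:
play_rows:
  deltas: [3, 2, 30, 0, 0, 0, 1, 3, 2, 60, 0, 0, 0, 1, 3, 2, 85, 0, 0, 0, 1, 3, 2, 103, 0, 0, 0, 1, 3, 2, 113, 0, 0, 0, 1, 3, 2, 113, 0, 0, 0, 1, 3, 2, 113, 0, 0, 0, 0, 3, 2, 113, 0, 0, 0, 0, 3, 2, 113, 0, 0, 0, 0, 3, 2, 113, 0, 0, 0, 0]

```text
clock: 11.08
eef_pos: [565.6, -86.6, 15.9]
tool_rot: [3.141, -0.001, 0.002]
force: [-0.9, 0.3, 5.0]
width: 24.9
gripper_force: 58.8
```

Request:
play_rows:
  deltas: [0, 0, 0, 0, 0, 0, 0, 0, 0, 0, 0, 0, 0, 0, 0, 0, -15, 0, 0, 0, 0, 0, 0, -45, 0, 0, 0, 0, 0, 0, -90, 0, 0, 0, 0, 0, 0, -115, 0, 0, 0, 0, 0, 0, -115, 0, 0, 0, 0]

```text
clock: 11.95
eef_pos: [566.9, -86.8, 133.0]
tool_rot: [3.141, -0.005, 0.002]
force: [0.1, 0.2, -0.1]
width: 25.3
gripper_force: 58.9
```

Run:
```python
from h import *
s=read_state();print(s['eef_pos'],s['width'],to(572.5,187.5,110,0),to(572.5,187.5,19,0))
```

```text
[566.90296592 -86.76193025 132.9614047 ] 25.324001781430116 [5.915, -274.267, 22.82, 0.001, -0.005, 0.002] [5.448, -274.324, 113.819, 0.001, -0.005, 0.002]
```

Request:
play_rows:
  deltas: [0, -40, 0, 0, 0, 0, 0, 2, -95, 0, 0, 0, 0, 0, 3, -150, 0, 0, 0, 0, 0, 4, -205, 5, 0, 0, 0, 0, 5, -250, 15, 0, 0, 0, 0, 6, -274, 25, 0, 0, 0, 0, 6, -274, 40, 0, 0, 0, 0, 6, -274, 40, 0, 0, 0, 0, 6, -274, 40, 0, 0, 0, 0]

```text
clock: 13.08
eef_pos: [571.0, 185.1, 90.1]
tool_rot: [3.14, 0.0, -0.001]
force: [0.7, 0.2, 1.0]
width: 24.8
gripper_force: 59.0
```

Run:
```python
from h import *
s=read_state();print(s['eef_pos'],s['width'])
c=camera_info('wrist');np.save('c7.npy',c,allow_pickle=True);im=get_image('wrist');cv2.imwrite('pics/w7.png',im[:,:,::-1])
```

```text
[571.00492417 185.10358101  90.05067093] 24.83737071236147
```

View pics/w7.png

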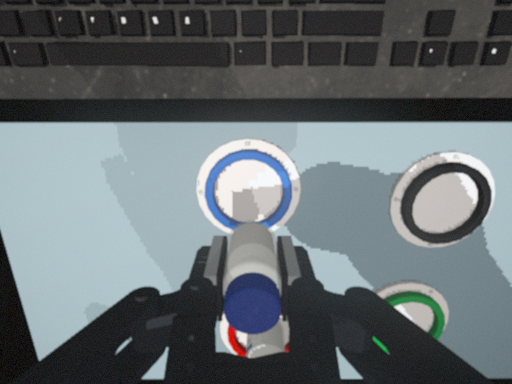

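The blue vial is held upright over the blue ring (248,191), and the black ring is at (443,200).

Run:
```python
from h import *
c=np.load('c7.npy',allow_pickle=True).item()
print(ray(c,248,191,14),ray(c,443,200,12));p=ray(c,248,191,14);print(to(*p,20,0))
```

```text
[576.57945159 188.66261432] [568.52562176  41.74179104]
[5.314, -3.191, 70.432, 0.001, -0.0, -0.001]
```

Request:
play_rows:
  deltas: [2, -2, 25, 0, 0, 0, 0, 3.5, -3, 45, 0, 0, 0, 0, 3.5, -3, 60, 0, 0, 0, 0, 3.5, -3, 67, 0, 0, 0, 0, 3.5, -3, 69.5, 0, 0, 0, 0, 3.5, -3, 69.5, 0, 0, 0, 0, 3.5, -3, 70.3, 0, 0, 0, 0, 3.5, -3, 70.3, 0, 0, 0, 0]

```text
clock: 14.12
eef_pos: [574.5, 190.6, 20.3]
tool_rot: [-3.141, -0.001, 0.002]
force: [0.6, -0.6, -0.1]
width: 25.4
gripper_force: 59.0
```

Request:
play_rows:
  deltas: [0, 2, 0.5, 0, 0, 0, 0, 0, 2, 0.9, 0, 0, 0, 0, 0, 2, 0.9, 0, 0, 0, 0]

```text
clock: 14.5
eef_pos: [574.6, 189.3, 19.9]
tool_rot: [-3.14, -0.001, 0.002]
force: [-1.0, 1.3, 5.9]
width: 25.1
gripper_force: 59.7
```

Contact, so I release and rise.

Request:
play_rows:
  deltas: [0, 0, 0, 0, 0, 0, 0.3, 0, 0, 0, 0, 0, 0, 0.6, 0, 0, 0, 0, 0, 0, 1, 0, 0, 0, 0, 0, 0, 1, 0, 0, 0, 0, 0, 0, 1, 0, 0, -15, 0, 0, 0, 1, 0, 0, -45, 0, 0, 0, 1, 0, 0, -95, 0, 0, 0, 1, 0, 0, -130, 0, 0, 0, 1, 0, 0, -130, 0, 0, 0, 1]

```text
clock: 15.75
eef_pos: [576.6, 189.3, 153.3]
tool_rot: [-3.139, -0.007, 0.002]
force: [-1.1, 0.5, -0.3]
width: 85.2
gripper_force: 0.0
```

Run:
```python
from h import *
c=camera_info('wrist');im=get_image('wrist');cv2.imwrite('pics/w8.png',im[:,:,::-1])
n,l,st,ce=cv2.connectedComponentsWithStats(mask(im,'blue').astype(np.uint8))
for i in range(1,n):
    if st[i,4]>100: print(st[i],ce[i].round(1),ray(c,*ce[i],61).round(1))
print(to(454.5,-79,135,0))
```

```text
[259 171  29  36 123] [277.4 189.8] [578.  170.1]
[-121.248, 267.615, 15.491, -0.001, -0.004, 0.002]
```

View pics/w8.png

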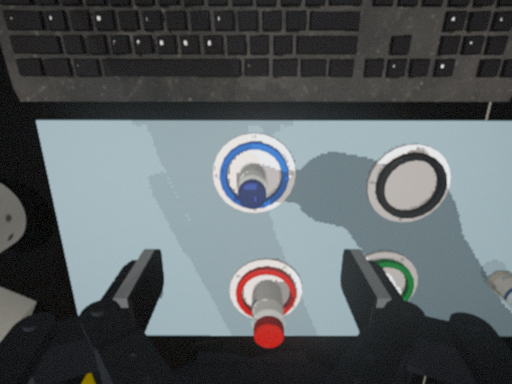

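Request:
play_rows:
  deltas: [-25, 50, 0, 0, 0, 0, 1, -50, 105, 0, 0, 0, 0, 1, -75, 160, 0, 0, 0, 0, 1, -100, 215, 5, 0, 0, 0, 1, -120, 265, 15, 0, 0, 0, 1, -121, 267, 22, 0, 0, 0, 1, -121, 267, 22, 0, 0, 0, 1, -121, 267, 22, 0, 0, 0, 1]

```text
clock: 16.8
eef_pos: [454.5, -77.0, 127.0]
tool_rot: [-3.141, -0.0, 0.005]
force: [0.4, 0.1, -0.1]
width: 85.5
gripper_force: 0.0
```

Run:
```python
from h import *
s=read_state();print(s['eef_pos'],s['tool_rot'])
c=camera_info('wrist');im=get_image('wrist');cv2.imwrite('pics/w9.png',im[:,:,::-1])
n,l,st,ce=cv2.connectedComponentsWithStats(mask(im,'green').astype(np.uint8))
for i in range(1,n):
    if st[i,4]>150: print(st[i],ce[i].round(1),ray(c,*ce[i],58).round(1))
```

```text
[454.45577905 -77.03713893 126.96042659] [-3.14073941e+00 -3.67949976e-04  4.52673282e-03]
[  68  149   76   70 1449] [103. 184.] [467.4  29.4]
[241 188  29  28 622] [255.1 201.3] [454.8 -78.5]
```

Blue stands upright in its ring (254,173), and red is still standing. The green vial is at (454.8,-78.5), so I descend on it.

Request:
play_rows:
  deltas: [0, 1, 30, 0, 0, 0, 1, 0, 1, 60, 0, 0, 0, 1, 0, 1, 85, 0, 0, 0, 1, 0, 1, 102, 0, 0, 0, 1, 0, 1, 112, 0, 0, 0, 1, 0, 1, 112, 0, 0, 0, 1, 0, 1, 112, 0, 0, 0, 0, 0, 1, 112, 0, 0, 0, 0, 0, 1, 112, 0, 0, 0, 0, 0, 1, 112, 0, 0, 0, 0]

```text
clock: 18.1
eef_pos: [454.1, -79.7, 15.6]
tool_rot: [3.141, -0.001, 0.002]
force: [-0.7, -0.7, 4.1]
width: 25.1
gripper_force: 58.6
```

Request:
play_rows:
  deltas: [0, 0, 0, 0, 0, 0, 0, 0, 0, 0, 0, 0, 0, 0, 0, 0, -15, 0, 0, 0, 0, 0, 0, -45, 0, 0, 0, 0, 0, 0, -80, 0, 0, 0, 0, 0, 0, -100, 0, 0, 0, 0, 0, 0, -100, 0, 0, 0, 0]

```text
clock: 18.98
eef_pos: [454.7, -80.0, 116.2]
tool_rot: [3.141, -0.003, 0.001]
force: [-0.4, 0.1, -0.1]
width: 24.7
gripper_force: 58.9
```

Run:
```python
from h import *
print(to(453.5,51.5,90,0))
```

```text
[-1.144, -131.528, 26.176, 0.0, -0.003, 0.001]
```

Request:
play_rows:
  deltas: [0, -35, 0, 0, 0, 0, 0, 0, -75, 0, 0, 0, 0, 0, -1, -110, 5, 0, 0, 0, 0, -1, -130, 15, 0, 0, 0, 0, -1, -130, 26, 0, 0, 0, 0, -1, -130, 26, 0, 0, 0, 0, -1, -130, 26, 0, 0, 0, 0]

```text
clock: 19.85
eef_pos: [452.4, 48.9, 88.8]
tool_rot: [3.141, 0.001, -0.0]
force: [1.3, -0.1, -0.0]
width: 25.1
gripper_force: 58.9
```

Run:
```python
from h import *
s=read_state();print(s['eef_pos'],s['width'])
c=camera_info('wrist');np.save('c10.npy',c,allow_pickle=True);im=get_image('wrist');cv2.imwrite('pics/w10.png',im[:,:,::-1])
```

```text
[452.35892724  48.94188937  88.7511744 ] 25.086217052188935
```

View pics/w10.png

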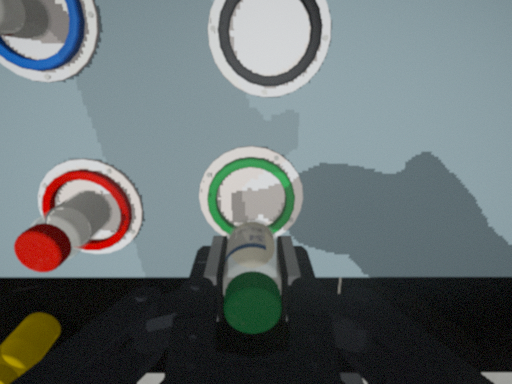

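The green vial is held over the green ring at (251,197), aligned to within about 1 mm.

Request:
play_rows:
  deltas: [0, 0, 25, 0, 0, 0, 0, 0, 0, 45, 0, 0, 0, 0, 0, 0, 60, 0, 0, 0, 0, 0, 0, 66, 0, 0, 0, 0, 0, 0, 68.5, 0, 0, 0, 0, 0, 0, 69, 0, 0, 0, 0, 0, 0, 69, 0, 0, 0, 0, 0, 0, 69, 0, 0, 0, 0]

```text
clock: 20.9
eef_pos: [452.8, 50.3, 20.4]
tool_rot: [-3.142, -0.001, 0.002]
force: [0.3, 0.5, -0.0]
width: 25.0
gripper_force: 58.9
```

Request:
play_rows:
  deltas: [0, 0, 0.6, 0, 0, 0, 0, 0, 0, 1.2, 0, 0, 0, 0, 0, 0, 1.2, 0, 0, 0, 0]

```text
clock: 21.28
eef_pos: [452.8, 50.3, 19.5]
tool_rot: [3.141, -0.001, 0.002]
force: [-1.1, -0.2, 9.2]
width: 24.6
gripper_force: 60.1
```

Request:
play_rows:
  deltas: [0, 0, 0, 0, 0, 0, 0.3, 0, 0, 0, 0, 0, 0, 0.6, 0, 0, 0, 0, 0, 0, 1, 0, 0, 0, 0, 0, 0, 1, 0, 0, 0, 0, 0, 0, 1, 0, 0, -15, 0, 0, 0, 1, 0, 0, -45, 0, 0, 0, 1, 0, 0, -95, 0, 0, 0, 1, 0, 0, -130, 0, 0, 0, 1, 0, 0, -130, 0, 0, 0, 1]

```text
clock: 22.52
eef_pos: [454.2, 50.4, 151.0]
tool_rot: [-3.141, -0.005, 0.001]
force: [0.4, 0.3, 0.4]
width: 85.3
gripper_force: 0.0
```

Run:
```python
from h import *
c=camera_info('wrist');np.save('c11.npy',c,allow_pickle=True);im=get_image('wrist');cv2.imwrite('pics/w11.png',im[:,:,::-1])
print(to(454.5,-208.5,130,0))
```

```text
[1.003, 258.56, 19.576, -0.0, -0.002, 0.001]
```

View pics/w11.png

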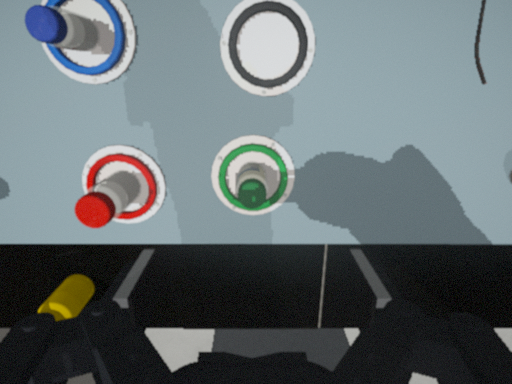

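Green is upright and centred at (252,175), with red and blue standing. The black ring is at (268,46). Next is the black vial.

Request:
play_rows:
  deltas: [0, 50, 0, 0, 0, 0, 1, 0, 105, 0, 0, 0, 0, 1, 1, 160, 0, 0, 0, 0, 1, 1, 215, 5, 0, 0, 0, 1, 1, 257, 15, 0, 0, 0, 1, 1, 259, 22, 0, 0, 0, 1, 1, 259, 22, 0, 0, 0, 1, 1, 259, 22, 0, 0, 0, 1]

```text
clock: 23.58
eef_pos: [454.1, -206.9, 126.6]
tool_rot: [-3.141, 0.001, 0.005]
force: [0.3, -0.5, -0.6]
width: 84.9
gripper_force: 0.0
```

Run:
```python
from h import *
c=np.load('c11.npy',allow_pickle=True).item();print('black ring',ray(c,268,45,12),'green',ray(c,253,174,12))
s=read_state();print(s['eef_pos'],s['tool_rot'])
c=camera_info('wrist');im=get_image('wrist');cv2.imwrite('pics/w12.png',im[:,:,::-1])
b=blob(im,'black',254,200,28);print(b,ray(c,*b[2],58))
```

```text
black ring [564.90037021  38.2715448 ] green [454.47259802  50.23342373]
[ 454.09024039 -206.88404838  126.58252161] [-3.14053970e+00  5.27615973e-04  4.55352978e-03]Traceback (most recent call last):
  File "<stdin>", line 5, in <module>
TypeError: 'NoneType' object is not subscriptable
```

View pics/w12.png

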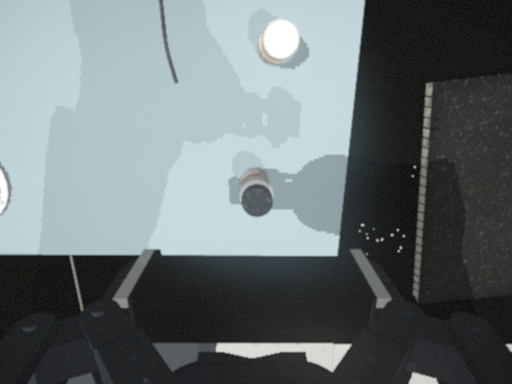

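The black cap is at (257,200), about 2 mm right of centre, so I descend.

Request:
play_rows:
  deltas: [1, 2, 30, 0, 0, 0, 1, 1, 2, 60, 0, 0, 0, 1, 1, 2, 85, 0, 0, 0, 1, 1, 2, 101, 0, 0, 0, 1, 1, 2, 111.5, 0, 0, 0, 1, 1, 2, 111.5, 0, 0, 0, 1, 1, 2, 111.5, 0, 0, 0, 0, 1, 2, 111.5, 0, 0, 0, 0, 1, 2, 111.5, 0, 0, 0, 0, 1, 2, 111.5, 0, 0, 0, 0]

```text
clock: 24.88
eef_pos: [455.2, -210.8, 15.9]
tool_rot: [3.141, -0.001, 0.002]
force: [-0.4, 0.1, 5.1]
width: 25.3
gripper_force: 58.6
```

Request:
play_rows:
  deltas: [0, 0, 0, 0, 0, 0, 0, 0, 0, 0, 0, 0, 0, 0, 0, 0, -15, 0, 0, 0, 0, 0, 0, -45, 0, 0, 0, 0, 0, 0, -90, 0, 0, 0, 0, 0, 0, -115, 0, 0, 0, 0, 0, 0, -115, 0, 0, 0, 0]

```text
clock: 25.75
eef_pos: [456.3, -211.4, 132.8]
tool_rot: [3.14, -0.004, 0.001]
force: [0.8, 0.4, -1.0]
width: 25.0
gripper_force: 58.9
```

Run:
```python
from h import *
print(to(565.5,38.5,90,0))
```

```text
[109.326, -249.848, 42.818, 0.002, -0.004, 0.001]
```

Request:
play_rows:
  deltas: [15, -40, 0, 0, 0, 0, 0, 40, -90, 0, 0, 0, 0, 0, 62, -140, 0, 0, 0, 0, 0, 85, -190, 5, 0, 0, 0, 0, 103, -232, 15, 0, 0, 0, 0, 109, -249, 30, 0, 0, 0, 0, 109, -249, 42, 0, 0, 0, 0, 109, -249, 42, 0, 0, 0, 0, 109, -249, 42, 0, 0, 0, 0]

```text
clock: 26.88
eef_pos: [563.3, 36.8, 88.4]
tool_rot: [3.141, 0.0, -0.0]
force: [0.1, 0.1, -1.3]
width: 24.8
gripper_force: 58.9
```

Run:
```python
from h import *
s=read_state();print(s['eef_pos'],s['width'])
c=camera_info('wrist');np.save('c13.npy',c,allow_pickle=True);im=get_image('wrist');cv2.imwrite('pics/w13.png',im[:,:,::-1])
```

```text
[563.2735654   36.76553969  88.36828011] 24.782482114790536
```

View pics/w13.png

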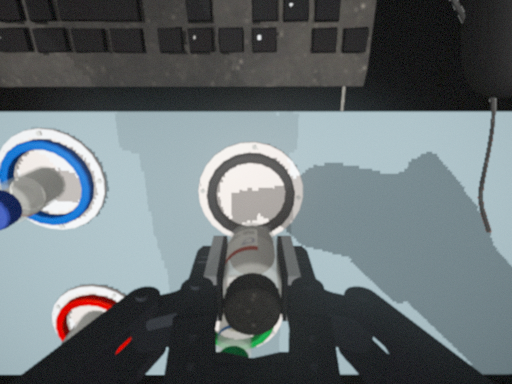

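The black vial is held over the black ring at (251,193), which is about 2–3 mm forward.

Request:
play_rows:
  deltas: [1, 0, 25, 0, 0, 0, 0, 2, 0, 45, 0, 0, 0, 0, 2, 0, 60, 0, 0, 0, 0, 2, 0, 65, 0, 0, 0, 0, 2, 0, 67.5, 0, 0, 0, 0, 2, 0, 68, 0, 0, 0, 0, 2, 0, 68, 0, 0, 0, 0, 2, 0, 68, 0, 0, 0, 0]

```text
clock: 27.92
eef_pos: [565.9, 38.5, 20.7]
tool_rot: [-3.142, -0.001, 0.002]
force: [0.6, 0.9, -0.2]
width: 25.1
gripper_force: 58.9
```

Request:
play_rows:
  deltas: [0, 0, 0.6, 0, 0, 0, 0, 0, 0, 1.1, 0, 0, 0, 0, 0, 0, 1.1, 0, 0, 0, 0]

```text
clock: 28.3
eef_pos: [565.8, 38.4, 20.0]
tool_rot: [3.141, -0.001, 0.002]
force: [-1.2, -0.9, 6.0]
width: 25.1
gripper_force: 59.8
```

Request:
play_rows:
  deltas: [0, 0, 0, 0, 0, 0, 0.3, 0, 0, 0, 0, 0, 0, 0.6, 0, 0, 0, 0, 0, 0, 1, 0, 0, 0, 0, 0, 0, 1, 0, 0, 0, 0, 0, 0, 1, 0, 0, -15, 0, 0, 0, 1, 0, 0, -45, 0, 0, 0, 1, 0, 0, -95, 0, 0, 0, 1, 0, 0, -150, 0, 0, 0, 1, 0, 0, -200, 0, 0, 0, 1]

```text
clock: 29.55
eef_pos: [565.5, 38.6, 222.3]
tool_rot: [-3.141, -0.002, 0.002]
force: [1.0, -0.3, 0.8]
width: 85.3
gripper_force: 0.0
```

Run:
```python
from h import *
c=camera_info('wrist');im=get_image('wrist')
for k in('red','blue','green','white'):
  n,l,st,ce=cv2.connectedComponentsWithStats(mask(im,k).astype(np.uint8))
  for i in range(1,n):
    if st[i,4]>80: print(k,st[i],ce[i].round(1),ray(c,*ce[i],62).round(1))
g=cv2.cvtColor(im,cv2.COLOR_RGB2GRAY)
# black cap: dark blob near expected pixel of (566,38.5,z=62)
T=np.linalg.inv(c['T'])
for X in ((566,38.5,62),(566,38.5,12)):
    q=T@np.array([*X,1]);u,v=c['fx']*q[0]/q[2]+c['cx'],c['fy']*q[1]/q[2]+c['cy'];print(X,u,v)
u,v=int(u),int(v);print(g[v-24:v+36:3,u-30:u+31:3])
```

```text
red [121 228  50  40 436] [147.2 242.1] [481.3 152.8]
blue [ 89 149  23  21 358] [100.  159.1] [573.8 189.6]
green [219 222  49  51 636] [242.5 248.8] [473.4  49.3]
white [  88  111   70   70 1010] [127.  141.4] [591.4 160.7]
white [ 218  121   69   68 1019] [248.8 148.4] [585.   42.5]
white [101 126  42  25 453] [120.7 135. ] [597.6 165.9]
white [231 134  44  40 729] [251.5 148.9] [584.5  39.8]
white [117 153  25  16 198] [129.6 162.7] [570.1 160.9]
white [500 161  12  22 201] [506.4 172.1] [ 561.5 -215.8]
white [212 214  62  55 717] [242.2 234.8] [490.4  49.5]
white [115 220  63  52 660] [148.2 239.2] [484.9 151.3]
white [224 227  39  29 345] [237.3 236.9] [487.8  54.9]
white [127 234  36  18 208] [139.1 240.1] [483.7 161.3]
white [  0 264  19  17 254] [  8.5 271.7] [443.3 312.7]
white [164 353  32  13 231] [179.1 357.1] [318.7 130. ]
(566, 38.5, 62) 252.78401170672888 167.06931873254422
(566, 38.5, 12) 252.66163912493474 155.32043621274192
[[168 170 198 236 235 223 158  76  81  87  79  88  89  83  99 200 234 239
  223 182 185]
 [169 191 235 236 198  85  84  83  97 153 191 172 144 
[... 937 characters left out ...]
1  82 158 235 217  87  92  92  95  80  79  78 147 162 176  77
   74 173 200]
 [195 232 190  81  76 199 231  97  78  77  79  77  78  72 135 156  87  76
   93 193 176]
 [169 215 233 144  81  88 189 125  78  74  82  78  77  83 141  94  70  81
  182 191 141]
 [170 172 227 230 124  78  79  75  77  75  79  76  76  80  71  75  72 144
  193 148 133]
 [170 170 174 223 231 185  91  77  81  83  79  73  74  70  67 117 162 171
  149 139 173]
 [169 169 171 170 210 232 228 180 130  92  88  88  96 163 209 232 221 179
  182 183 185]
 [168 170 171 169 169 177 208 228 232 208 218 230 230 229 216 190 169 168
  179 185 185]
 [169 170 171 169 169 170 169 170 173 184 186 182 179 170 167 172 168 168
  179 185 184]]
```

The black cap sits at its predicted upright, centred position (about (252,167)). Both white vials are in place and the gripper is clear.

```bash
python3 -c "
from cell import *
print(finish_job())"
```

```text
the job is handed in; nothing more can be done
None
```

The red vial went into its stand first, then blue, green and black; all four stood upright and released in their own stands, both white vials were left in place, and the job was handed in at about 30 s of the 88 s allowed (no verdict came back).

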